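Step the coffee grinder's collar to the coarse mark and start it

TASK

Set the coffee grinder for a cafetiere: with the fingertips, push the tab on its collar round, click by click, until it rests at the four-dot mark, and only then press the start button on top right down and let it come up again. Push lightly and do not grip the tab; nothing is to be picked up, and the cup under the spout and everything else on the worktop stays where it is.

Things in the scene. Friction and masses are not known exactly. Their poses are not given: they have to be found in the camera images.
- grinder: low black and grey coffee grinder, 205 mm deep, 172 wide, 208 tall, fixed. Origin: on the upright axis of its collar, at worktop level; x to its back, z up. Its head is a disc of radius 86 mm about the axis; the head's flat top, the deck, is 150 mm over the worktop and runs on backward as a block 112 mm wide to x = +119 mm. A grey block 13 mm above the deck at x = 56 to 76 mm holds the click ball.
- collar (a joint): angle of the fluted aluminium collar on the deck (radius 48 mm, 15 mm high), rad, growing counter-clockwise from above. 0: tab at one dot; two dots 0.524, three 1.047, four 1.571, five 2.094; stops just past one and five. A ball clicks at every mark: past half-way the collar jumps ahead of the finger onto the next mark and stays. About 5 N at the tab moves it. Starts at one, two or three dots.
- tab (a point): middle of the collar's upright finger tab, a flat aluminium fin that points outward: 9 mm thick, 43 to 67 mm from the axis, its top 47 mm above the deck and 32 mm above the collar. This point is 55 mm from the axis, 32 mm above the deck, and goes round with the collar. Pushed sideways the fin turns the collar.
- mark_4 (a point): the four-dot mark on the deck: four white 5 mm dots in a square, 75.5 mm from the axis, outside the tab's circle. Five marks lie in an arc round the front of the deck, 30 degrees apart, with one to five dots like dice: seen from the front, one dot far left, three straight in front (-x), five far right. The tab goes from left to right as the collar's angle grows.
- start_top (a point): centre of the top of the start button, a round steel push button 22 mm across in a grey ring 38 mm across, on the deck behind the hopper, 96 mm from the axis along +x; its top is 21 mm above the deck (171 mm over the worktop) when out.
- start (a joint): travel of the start button, m: 0 out, 0.005 fully down; it needs 1.5 N to begin and 5 N to be fully down, and springs back when let go.
- dose_cup: open steel cup, 60 mm across, 52 mm tall, loose, standing on the grinder's foot plate (18 mm thick) below the spout. Origin: centre of its underside.
- tomato_tin: unopened tin, 57 mm across, 72 mm tall, behind the grinder on the left; loose. Origin: centre of its underside.
- bean_tin: flat tin, 75 mm across, 58 mm tall, left of the grinder; loose. Origin: centre of its underside.
- teaspoon: steel teaspoon, 130 x 27 x 11 mm, on the front edge of the worktop; loose. Origin: centre of its underside.
- matchbox: matchbox, 36 x 56 x 16 mm, left of the grinder; loose. Origin: centre of its underside.
- lid_top (a point): centre of the fixed wooden lid's top, on the collar's axis, 202 mm over the worktop (a small knob on it reaches 208 mm). Lid and hopper neck, radius 33 mm, stand fixed in the middle of the collar.
Mind the look-alikes: they are no part of the job. Leave any green or purple look-alike of the dose_cup alone.

How it is judged:
On the way, in this order (a step that is already met when the one before it is completed fails the run):
1. the collar rests at the four-dot mark, the start button still out (value of joint collar between 1.471 and 1.671 rad and velocity of joint collar between -0.1 and 0.1 rad/s and value of joint start below 0.001 m), for 0.3 s.
2. the start button is pressed right down with the collar at the four-dot mark (value of joint collar between 1.471 and 1.671 rad and value of joint start above 0.004 m), for 0.05 s.
At the end, for the whole second after the job is handed in: The collar rests clicked in at the four-dot mark (within 0.1 rad), the start button has been pressed at least 4 of its 5 mm after that and is out again (within 1 mm), and the cup still stands under the spout (value of joint collar between 1.471 and 1.671 rad and velocity of joint collar between -0.05 and 0.05 rad/s and value of joint start below 0.001 m and horizontal distance between dose_cup and grinder below 0.065 m); the robot touches nothing.
It fails at once if the start button is pressed while the collar is not at the four-dot mark (value of joint start above 0.0025 m and not (value of joint collar between 1.421 and 1.721 rad)).
It fails at once if the tab or collar is gripped or forced (more than 25 N) (contact force between the fingers and collar above 25 N).
It fails at once if the cup under the spout is lifted, tipped or shifted by more than 15 mm (distance of dose_cup from where it was at the start of the episode above 0.015 m or angle between dose_cup's own z axis and vertical above 0.3 rad).
It fails at once if something else on the worktop is lifted or shifted by more than 20 mm (distance of any of tomato_tin, bean_tin, teaspoon, matchbox from where it was at the start of the episode above 0.02 m).
It also fails if it takes over 58 s, if anything falls off the work surface, if the arm or the gripper's body presses on something with over 40 N, if the wrist force passes 120 N, or if a joint passes its speed limit or range.

ROBOT

A 7-joint arm with a two-finger parallel gripper is mounted at the origin on a cart in front of the work surface, level with it; the furniture and walls round the work are solid. World frame = base frame: x ahead of the robot, y to its left, z up, the work surface at z = 0. Lengths are in m, angles in rad, forces in N, time in s.
With the tool pointing down it reaches from about 0.4 to 0.75 m from the base axis. Payload 19.5 kg.
Tool frame: the origin (TCP) lies at the centre of the arm's flange, where the gripper is bolted on; the fingertips stand 173 mm ahead of it and the grasp point (between the pads) lies 155 mm ahead of it; y points along the fingers, z is the direction in which the jaws open and shut, and the axes are right-handed (so a half turn about y gives the same grasp; the last joint's range is limited). The gripper opens to 85 mm and grips with 20 to 120 N. Pads are 22 mm wide; open, the fingers measure 114 mm over their backs; the gripper's body (76 mm by 85 mm) begins 54 mm behind the grasp point. The pads swing forward as they close: fully open they stand 13 mm farther back than shut.
Start: joints at [1.067, 0.707, -0.028, 1.485, 0.022, 0.951, -0.075], TCP at [0.256, -0.515, 0.405] pointing down, gripper open.
Joint ranges: [-2.71, 2.71], [-0.32, 2.16], [-1.57, 1.52], [0, 2.45], [-1.46, 4.6], [0, 2.02], [-2.83, 2.83]. Speed limits (rad/s): [1.89, 1.89, 2.57, 2.57, 3.01, 3.01, 3.01].

INTERFACE

Orientations are given as [roll, pitch, yaw] about the fixed x, y, z axes, in that order (R = Rz(yaw) Ry(pitch) Rx(roll)).
In Python, from bench import robot, read_camera, get_calibration gives the robot as it stands.
- The arm moves only by the tool send_rows, never from a script. Its argument "steps" is a list that holds one entry, the list of rows, each a list of 6 numbers: the shift along the tool's x, y, z in m, then the turn, a rotation vector about the tool's x, y, z in degrees. A call has 1 to 12 rows; each row shifts and turns the commanded pose from where the row before left it, along the tool's axes as they then stand; what a row does not reach is not made up. A row lasts 1/12 s, in which the tool goes at most 41.7 mm and 7.16 degrees, less where a joint would pass 70% of its speed; a pose out of reach is approached as far as the arm can. A call is refused whole if a number of a shift passes 0.0417 or a number of a turn 7.16, either way. A call with a gripper value outside its range is refused whole. "claw" is the closure in counts, from 0 (fully open) to 255 (shut), set as the call begins (left out, the last holds). The fingers move at their own pace and stop on an object; the grip force is fixed at half the most. Time passes only in rows, so rows that do not move let the fingers close. It gives the time, the measured TCP pose, the force and the opening at its end, in the units of the state.
- robot.sense(): the state, without advancing time (a new reading comes with each control period).
- read_camera(name): name is "scene" or "top" or "wrist"; returns the picture (480x640x3 uint8, red, green, blue); there is no depth.
- get_calibration(name): a dict with "fov_y" (degrees; the focal length in pixels is half the picture's height over the tangent of half this angle, whatever the lens; pixels are square), "cx", "cy" (the principal point, pixels), "distortion" ([k1, k2, p1, p2, k3] as OpenCV has them; the pictures are not rectified), "R" (3x3) and "t" (3): a world point X has camera coordinates R X + t. Camera axes: x right, y down, z forward; pixel columns grow to the right and rows downward; lengths in m; the calibration is good to about 2 mm. A picture is of the moment at which its call begins: read the wrist's pose just before it. get_calibration takes no time and is no camera call; for the wrist camera it gives the pose at the moment of the call.
- robot.close_job(): hands the job in, once; it reports no verdict.
The state is a dict: "time": time; "joint_pos": joint angles; "qd": joint speeds; "effort": joint torques, N m; "ee_pos": TCP position; "eef_rot": TCP orientation; "force": force on the tool from outside, world axes, zero at the start; "ft_torque": the same for the moment, N m; "opening": opening from 0.0 (shut) to 1.0 (fully open).
Only numpy, scipy, OpenCV 4.12 (cv2) and the standard library are available. Lean on these libraries where they do the work, as an engineer would, in place of code of your own. Each camera call takes 0.05 s, during which the arm holds its last target.

## Working session

There is one attempt and no reset: what is moved stays moved. The work goes in short steps, Python scripts to look and compute and a tool call to move; the robot and the scene stay as the last step left them, time stands still between calls to the robot, and variables do not carry over. Pictures are saved under pics/ and viewed, and the job is handed in when it is done.

Besides the shell and the picture viewer there is one more tool, called after "Request:" by a JSON object that holds its "name" and its "arguments", one argument or row to a line. send_rows: Moves the arm, as the interface text tells. Its arguments: {"type":"object","properties":{"steps":{"type":"array"},"claw":{"type":"number"}},"required":["steps"]}

```bash
ls; mkdir -p pics; python3 - <<'E'
from bench import robot, read_camera, get_calibration
import cv2
for n in("scene","top","wrist"):
    c=get_calibration(n); print(n,c)
    cv2.imwrite(f"pics/{n}0.png",read_camera(n)[:,:,::-1])
print(robot.sense())
E
```

```text
pics
scene {'fov_y': 43.701547214538756, 'cx': 309.3429873110186, 'cy': 236.2409569228706, 'distortion': array([-0.07901249,  0.        ,  0.        ,  0.        ,  0.        ]), 'R': array([[-5.29364071e-01, -8.48394688e-01,  3.64392089e-04],
       [-5.32743247e-01,  3.32075972e-01, -7.78402326e-01],
       [ 6.60271393e-01, -4.12252352e-01, -6.27765630e-01]]), 't': array([0.24400861, 0.39210743, 0.96586613])}
top {'fov_y': 54.08338611190045, 'cx': 324.03110396145513, 'cy': 238.07022260982575, 'distortion': array([-0.12749384,  0.        ,  0.        ,  0.        ,  0.        ]), 'R': array([[-0.01302995, -0.99978058,  0.01640136],
       [-0.99526341,  0.01138725, -0.09654576],
       [ 0.09633781, -0.01758166, -0.9951934 ]]), 't': array([-0.03567998,  0.53802075,  1.18081465])}
wrist {'fov_y': 66.31820604280493, 'cx': 323.5485350259859, 'cy': 243.52887133213406, 'distortion': array([-0.06607761,  0.        ,  0.        ,  0.        ,  0.        ]), 'R': array([[ 0.44513726, -0.8954617 , -0.00107873],
       [-0.8645399 , -0.43007914,  0.26000518],
       [-0.23328862, -0.11480539, -0.96560662]]), 't': array([-0.57372387, -0.03321724,  0.37770817])}
{'time': 0.15, 'joint_pos': array([ 1.06729352,  0.70697187, -0.02761328,  1.48486544,  0.02200668,
        0.95091079, -0.0754962 ]), 'qd': array([-0.00124461, -0.00198998, -0.00172048, -0.00351108, -0.00137846,
        0.00309726, -0.00120653]), 'effort': array([ 8.89607181e-04, -8.83308792e+01,  1.23487439e+00, -2.36195844e+01,
        1.69957284e-02,  5.25254931e-03,  6.98199369e-05]), 'ee_pos': array([ 0.25618152, -0.51472524,  0.4043342 ]), 'eef_rot': array([-1.57164856e+00, -3.07493263e-05, -2.67978726e+00]), 'force': array([ 0.14342006, -0.85736862,  0.79706766]), 'ft_torque': array([ 0.01101496,  0.0502577 , -0.02925106]), 'opening': 0.9961549859428583}
```

View pics/scene0.png

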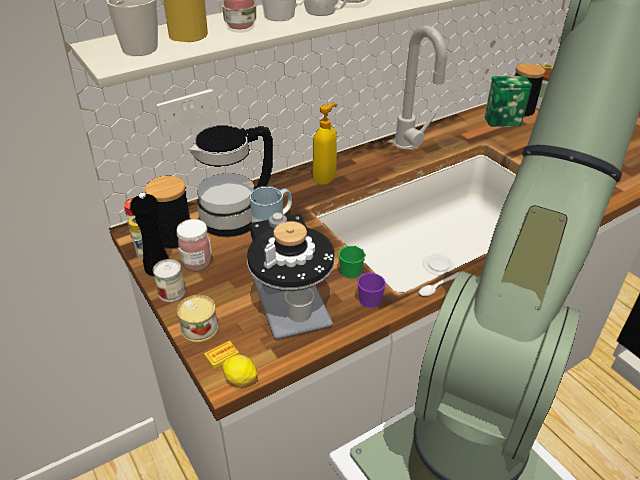

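View pics/top0.png

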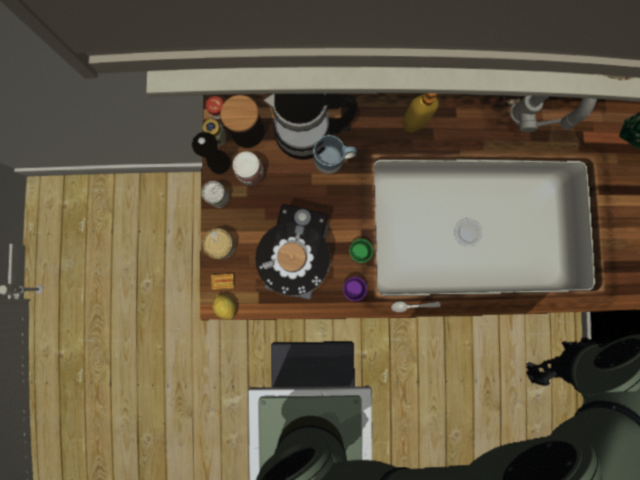

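View pics/wrist0.png

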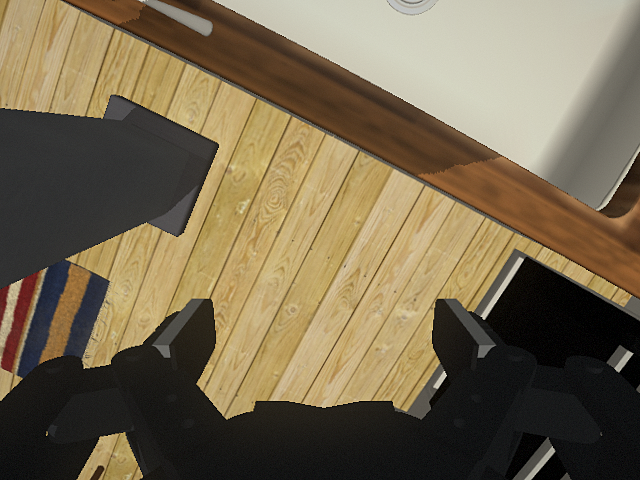

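The grinder is at about (293,255) in top and (290,255) in scene. The tab looks to be far left, near (265,265) in top. I'll check that in close crops.

```bash
cat > h.py <<'E'
import numpy as np, cv2
from bench import robot, read_camera, get_calibration
def K(c):
    f=240/np.tan(np.radians(c["fov_y"])/2)
    return np.array([[f,0,c["cx"]],[0,f,c["cy"]],[0,0,1]])
def ray(c,px,z):
    u=cv2.undistortPoints(np.array(px,float).reshape(-1,1,2),K(c),c["distortion"]).reshape(-1,2)
    d=np.c_[u,np.ones(len(u))]@c["R"]; o=-c["R"].T@c["t"]
    return o+d*((np.reshape(z,(-1,1))-o[2])/d[:,2:])
def proj(c,X):
    r,_=cv2.Rodrigues(c["R"]); return cv2.projectPoints(np.array(X,float).reshape(-1,1,3),r,c["t"],K(c),c["distortion"])[0].reshape(-1,2)
E
python3 - <<'E'
import cv2
a=cv2.imread("pics/top0.png")[195:310,240:340]; cv2.imwrite("pics/topc.png",cv2.resize(a,None,fx=5.2,fy=5.2,interpolation=cv2.INTER_CUBIC))
a=cv2.imread("pics/scene0.png")[205:340,235:345]; cv2.imwrite("pics/scenec.png",cv2.resize(a,None,fx=4.4,fy=4.4,interpolation=cv2.INTER_CUBIC))
E
```

```text
(no output)
```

View pics/topc.png

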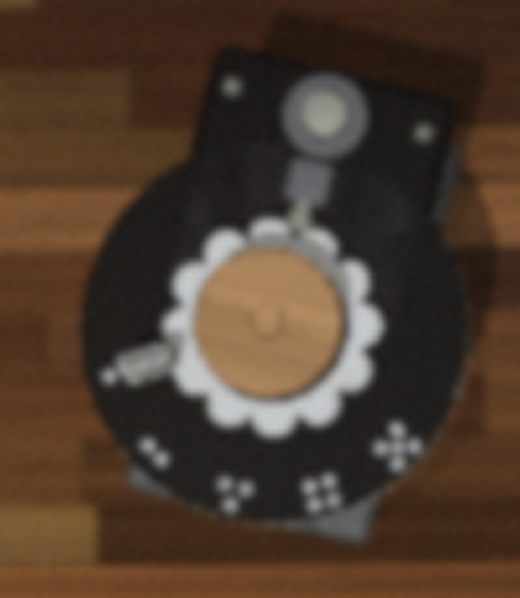

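View pics/scenec.png

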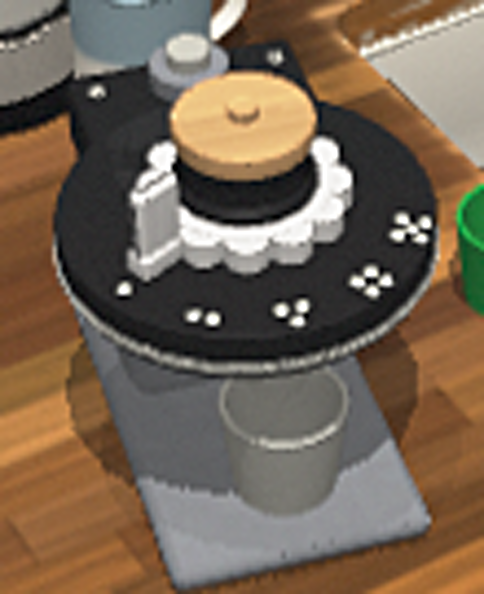

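Both crops show the tab at the one-dot mark: crop-top (145,363), and crop-scene (155,225). Dots one to five read left to right. The four-dot mark is at crop-top (322,494), and the start button at (322,112). The look-alikes are the green cup at top (361,250) and the purple cup at (355,288), both to be left alone.

```bash
python3 - <<'E'
from h import *
c=get_calibration("top"); s=get_calibration("scene")
T=lambda x,y:(x/5.2+240-.4,y/5.2+195-.4); S=lambda x,y:(x/4.4+235-.4,y/4.4+205-.4)
names=["m1","m2","m3","m4","m5","start","lid","tab"]
zt=[.15]*5+[.171,.202,.197]
P=ray(c,[T(*p) for p in[(110,376),(155,452),(235,492),(322,494),(398,447),(323,112),(268,322),(145,363)]],zt)
Q=ray(s,[S(*p) for p in[(125,289),(203,318),(293,312),(372,281),(411,228),(188,46),(244,123),(155,185)]],zt)
for n,p,q in zip(names,P,Q): print(n,p.round(4),q.round(4))
A=np.array([[-75.5*np.cos(a),-75.5*np.sin(a)] for a in np.radians([-60,-30,0,30,60])])/1e3
# model: tab angle a about -x axis; x back. mark k direction: angle pi + (k-3)*30deg ccw ; check left (+y) is mark1
M=np.array([[np.cos(np.pi+np.radians((k-3)*30)),np.sin(np.pi+np.radians((k-3)*30))] for k in range(1,6)])*.0755
M=np.r_[M,[[.096,0]],[[0,0]]]
for O in(P,Q,(P+Q)/2):
    B=O[:7,:2]; mc,bc=M.mean(0),B.mean(0)
    H=(M-mc).T@(B-bc); th=np.arctan2(H[0,1]-H[1,0],H[0,0]+H[1,1]); R=np.array([[np.cos(th),-np.sin(th)],[np.sin(th),np.cos(th)]])
    t=bc-R@mc; print(np.degrees(th),t,"res mm",((M@R.T+t-B)*1e3).round(1).tolist())
E
```

```text
m1 [0.4609 0.1058 0.15  ] [0.4605 0.1038 0.15  ]
m2 [0.4273 0.086  0.15  ] [0.4268 0.0844 0.15  ]
m3 [0.4094 0.051  0.15  ] [0.4098 0.05   0.15  ]
m4 [0.4081 0.0128 0.15  ] [0.4086 0.0108 0.15  ]
m5 [ 0.4282 -0.0208  0.15  ] [ 0.429  -0.0228  0.15  ]
start [0.5741 0.0103 0.171 ] [0.5731 0.0079 0.171 ]
lid [0.4809 0.0332 0.202 ] [0.4754 0.0343 0.202 ]
tab [0.4645 0.0854 0.197 ] [0.4645 0.0846 0.197 ]
-14.184514348643178 [0.48127193 0.03324503] res mm [[-0.2, 0.1], [-0.1, -0.2], [-1.3, 0.8], [0.6, -0.1], [0.4, -0.1], [0.3, -0.5], [0.4, 0.1]]
-14.158271801006931 [0.48047998 0.03185164] res mm [[-0.6, 0.7], [-0.5, 0.0], [-2.5, 0.3], [-0.8, 0.5], [-1.1, 0.5], [0.5, 0.5], [5.1, -2.5]]
-14.171451328114367 [0.48087595 0.03254831] res mm [[-0.4, 0.4], [-0.3, -0.1], [-1.9, 0.6], [-0.1, 0.2], [-0.3, 0.2], [0.4, -0.0], [2.7, -1.2]]
```

Request:
{"name": "send_rows", "arguments": {
  "steps": [
    [[0,-0.023,0,0,5.35,0],[0,-0.023,0,0,5.35,0],[-0.0244,0,-0.0331,0,0,0],[-0.0244,0,-0.0331,0,0,0],[-0.0244,0,-0.0331,0,0,0],[-0.0244,0,-0.0331,0,0,0],[-0.0244,0,-0.0331,0,0,0],[-0.0244,0,-0.0331,0,0,0],[-0.0244,0,-0.0331,0,0,0],[-0.0244,0,-0.0331,0,0,0],[-0.0244,0,-0.0331,0,0,0],[-0.0244,0,-0.0331,0,0,0]]
  ],
  "claw": 255
}}

```text
time: 1.15
ee_pos: [0.4013, -0.128, 0.4508]
eef_rot: [-1.571, 0.0, -2.867]
force: [0.6, 0.3, -0.2]
opening: -0.0
```

Request:
{"name": "send_rows", "arguments": {
  "steps": [
    [[-0.0244,0,-0.0331,0,0,0],[-0.0244,0,-0.0331,0,0,0],[-0.0244,0,-0.0331,0,0,0],[-0.0244,0,-0.0331,0,0,0],[-0.0244,0,-0.0331,0,0,0],[-0.0244,0,-0.0331,0,0,0],[0,0,0,0,0,0],[0,0,0,0,0,0],[0,0,0,0,0,0]]
  ]
}}

```text
time: 1.9
ee_pos: [0.488, 0.1007, 0.4505]
eef_rot: [-1.57, -0.001, -2.867]
force: [0.2, -0.4, 1.1]
opening: -0.004
```

```bash
cat >> h.py <<'E'
from scipy.spatial.transform import Rotation as Ro
AX=np.array([.4811,.0328]); YAW=np.radians(-14.17)
def state():
    s=robot.sense(); R=Ro.from_euler("xyz",s["eef_rot"]).as_matrix()
    print("t",round(s["time"],2),"p",s["ee_pos"].round(4),"rpy",np.degrees(s["eef_rot"]).round(2),"F",s["force"].round(1),"op",round(s["opening"],3),"q",s["joint_pos"].round(2))
    return s,R
def goto(xyz,yawdeg):
    s,R=state(); d=R.T@(np.array(xyz)-s["ee_pos"]); Rt=Ro.from_euler("xyz",[-90,0,yawdeg],degrees=True).as_matrix()
    print("tool shift",d.round(4),"rotvec",np.degrees(Ro.from_matrix(R.T@Rt).as_rotvec()).round(2))
def arc(r,phi,back):
    "phi deg collar angle of tab; tool centre 'back' mm behind tab plane"
    a=YAW+np.pi+np.radians(phi-60); u=np.array([np.cos(a),np.sin(a)]); tn=np.array([-u[1],u[0]])
    return AX+u*r-tn*back, np.degrees(a)+90-360
def pic(n,f,crop=None,k=1):
    im=read_camera(n)[:,:,::-1]
    if crop: x0,x1,y0,y1=crop; im=cv2.resize(im[y0:y1,x0:x1],None,fx=k,fy=k,interpolation=cv2.INTER_CUBIC)
    cv2.imwrite("pics/"+f,im)
E
python3 - <<'E'
from h import *
p,y=arc(.064,0,.025); print(p,y); goto([*p,.347],y)
pic("scene","s1.png"); pic("wrist","w1.png")
E
```

```text
[0.4876937  0.10119242] -164.17000000000002
t 1.9 p [0.488  0.1007 0.4505] rpy [-8.9980e+01 -3.0000e-02 -1.6424e+02] F [ 0.2 -0.4  1.1] op -0.004 q [-0.3   0.54  0.06  1.68 -0.04  0.92 -1.52]
tool shift [ 1.000e-04  1.035e-01 -6.000e-04] rotvec [-0.02 -0.07  0.03]
```

View pics/s1.png

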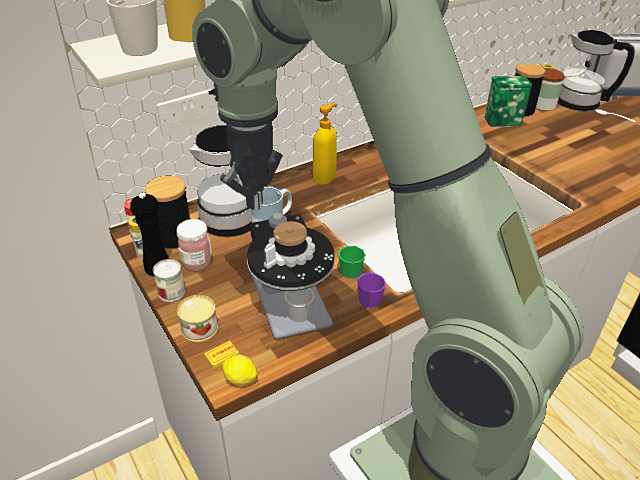

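View pics/w1.png

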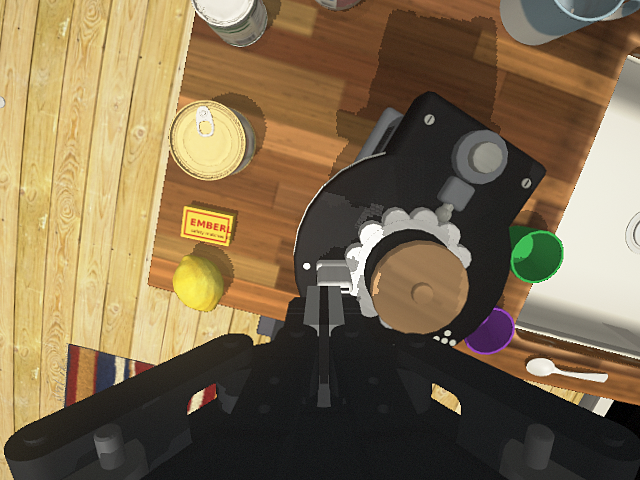

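```bash
python3 - <<'E'
from h import *
s,R=state(); c=get_calibration("wrist"); sc=get_calibration("scene")
p=s["ee_pos"]; tip=p+R[:,1]*.173
print("cam in tool",R.T@(-c["R"].T@c["t"]-p))
for e in(-.029,0,.029):
  for h in(.173,.143,.113): X=p+R[:,1]*h+R[:,2]*e; print(e,h,proj(c,X).round(0),proj(sc,X).round(0))
q,_=arc(.055,0,0); print("tab",proj(c,[*q,.197]))
im=cv2.imread("pics/s1.png")
for e in(-.029,0,.029):
  for h in(.173,.143,.113):
    X=p+R[:,1]*h+R[:,2]*e; u=proj(sc,X)[0]; cv2.circle(im,(int(round(u[0])),int(round(u[1]))),1,(0,0,255),-1)
cv2.imwrite("pics/s1c.png",cv2.resize(im[120:300,190:350],None,fx=3.3,fy=3.3,interpolation=cv2.INTER_CUBIC))
E
```

```text
t 2.0 p [0.488  0.1    0.4508] rpy [-8.9990e+01 -1.0000e-02 -1.6433e+02] F [-0.1 -0.3  0.9] op 0.002 q [-0.3   0.54  0.06  1.68 -0.04  0.92 -1.52]
cam in tool [-0.06571378  0.03156881 -0.00074845]
-0.029 0.173 [[256. 307.]] [[242. 215.]]
-0.029 0.143 [[241. 344.]] [[241. 201.]]
-0.029 0.113 [[217. 403.]] [[240. 187.]]
0 0.173 [[325. 307.]] [[254. 208.]]
0 0.143 [[326. 345.]] [[253. 194.]]
0 0.113 [[327. 404.]] [[252. 180.]]
0.029 0.173 [[394. 307.]] [[266. 201.]]
0.029 0.143 [[411. 344.]] [[265. 187.]]
0.029 0.113 [[436. 403.]] [[264. 173.]]
tab [[336.78058913 289.2535413 ]]
```

View pics/s1c.png

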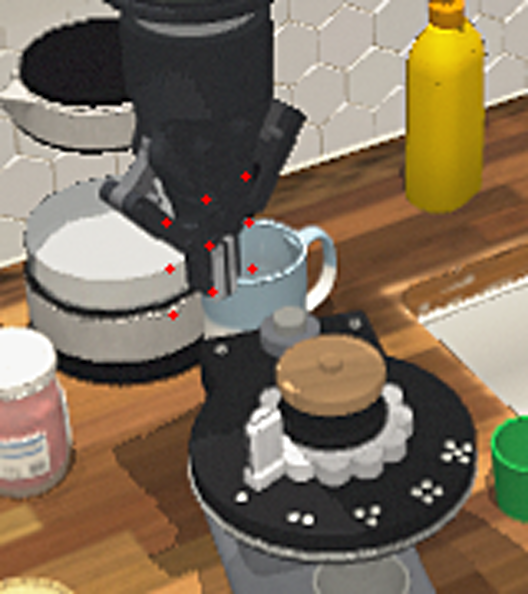

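Request:
{"name": "send_rows", "arguments": {
  "steps": [
    [[0,0.034,-0.0005,0,0,0],[0,0.034,-0.0005,0,0,0],[0,0.0335,0,0,0,0],[0,0,0,0,0,0],[0,0,0,0,0,0]]
  ]
}}

```text
time: 2.42
ee_pos: [0.4879, 0.1012, 0.3494]
eef_rot: [-1.571, -0.002, -2.868]
force: [1.2, 0.6, 1.8]
opening: 0.003
```

```bash
python3 - <<'E'
from h import *
p,y=arc(.064,0,.025); goto([*p,.349],y)
pic("scene","s2.png",(190,350,120,300),3.3); pic("wrist","w2.png")
E
```

```text
t 2.42 p [0.4879 0.1012 0.3494] rpy [-9.0000e+01 -1.1000e-01 -1.6432e+02] F [1.2 0.6 1.8] op 0.003 q [-0.29  0.68  0.05  1.83 -0.05  0.63 -1.52]
tool shift [ 0.0002  0.0004 -0.0001] rotvec [-0.   -0.15  0.11]
```

View pics/s2.png

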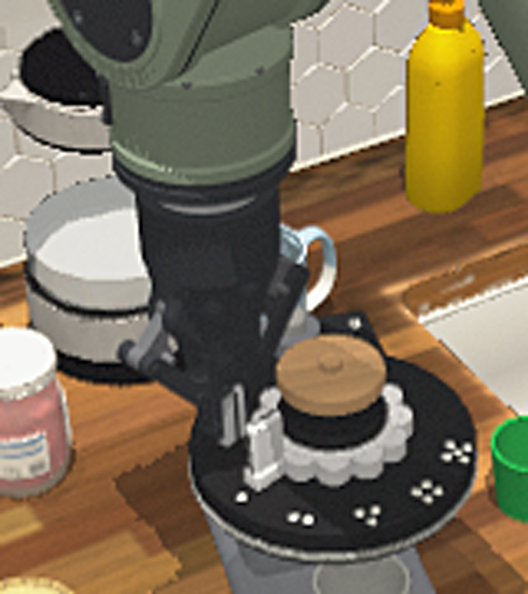

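View pics/w2.png

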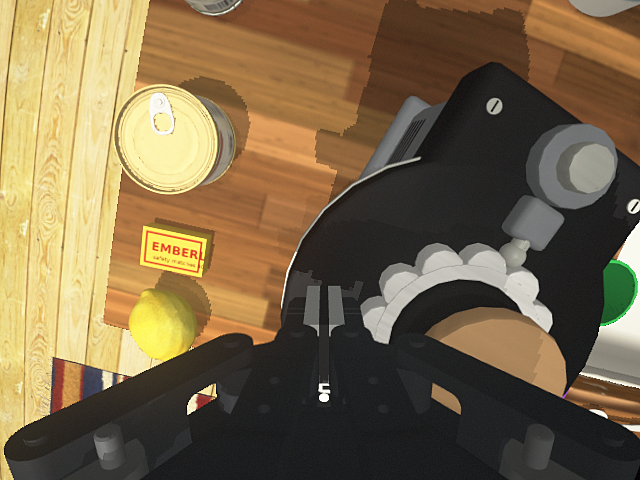

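Request:
{"name": "send_rows", "arguments": {
  "steps": [
    [[0.0045,0,0,0,0,0],[0.0045,0,0,0,0,0],[0.0028,0,-0.0007,0,-2.5,0],[0.0028,0,-0.0007,0,-2.5,0]]
  ]
}}

```text
time: 2.85
ee_pos: [0.4733, 0.099, 0.3504]
eef_rot: [-1.57, 0.003, -2.778]
force: [3.4, -0.5, 1.2]
opening: -0.002
```

Request:
{"name": "send_rows", "arguments": {
  "steps": [
    [[0.0028,0,-0.0007,0,-2.5,0],[0.0028,0,-0.0007,0,-2.5,0],[0.0028,0,-0.0007,0,-2.5,0],[0.0028,0,-0.0007,0,-2.5,0],[0.0028,0,-0.0007,0,-2.5,0],[0,0,0,0,0,0],[0,0,0,0,0,0]]
  ]
}}

```text
time: 3.43
ee_pos: [0.4592, 0.0961, 0.3499]
eef_rot: [-1.571, 0.001, -2.563]
force: [-0.4, -0.1, -0.4]
opening: -0.0
```

```bash
python3 - <<'E'
from h import *
p,y=arc(.064,17.5,.0155); goto([*p,.349],y)
pic("scene","s3.png",(190,350,120,300),3.3)
E
```

```text
t 3.43 p [0.4592 0.0961 0.3499] rpy [-8.9990e+01  5.0000e-02 -1.4683e+02] F [-0.4 -0.1 -0.4] op -0.0 q [-0.25  0.64 -0.04  1.93  0.05  0.57 -1.32]
tool shift [0.0009 0.0009 0.0009] rotvec [-0.01 -0.16 -0.05]
```

View pics/s3.png

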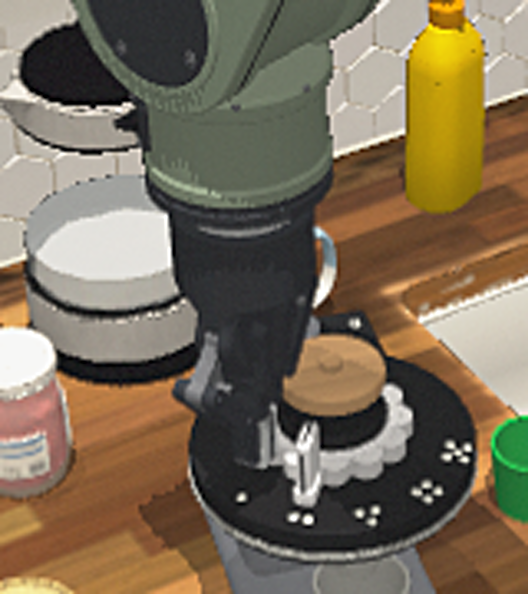

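The tab has clicked to the two-dot mark, ahead of the finger. I'll go on to the third.

Request:
{"name": "send_rows", "arguments": {
  "steps": [
    [[0.0036,0.0005,0.0002,0,-2.5,0],[0.0028,0,-0.0007,0,-2.5,0],[0.0028,0,-0.0007,0,-2.5,0],[0.0028,0,-0.0007,0,-2.5,0],[0.0028,0,-0.0007,0,-2.5,0],[0.0028,0,-0.0007,0,-2.5,0],[0.0028,0,-0.0007,0,-2.5,0],[0.0028,0,-0.0007,0,-2.5,0],[0.0028,0,-0.0007,0,-2.5,0],[0.0028,0,-0.0007,0,-2.5,0],[0.0028,0,-0.0007,0,-2.5,0],[0.0028,0,-0.0007,0,-2.5,0]]
  ]
}}

```text
time: 4.48
ee_pos: [0.4304, 0.0764, 0.3489]
eef_rot: [-1.57, 0.0, -2.037]
force: [-0.4, 0.7, -0.3]
opening: -0.003
```

```bash
python3 - <<'E'
from h import *
p,y=arc(.064,47.5,.0155); goto([*p,.349],y)
pic("scene","s4.png",(190,350,120,300),3.3)
E
```

```text
t 4.48 p [0.4304 0.0764 0.3489] rpy [-8.997e+01  2.000e-02 -1.167e+02] F [-0.4  0.7 -0.3] op -0.003 q [-0.13  0.61 -0.2   2.03  0.23  0.52 -0.96]
tool shift [ 0.0007 -0.0001  0.0009] rotvec [-0.03 -0.03 -0.02]
```

View pics/s4.png

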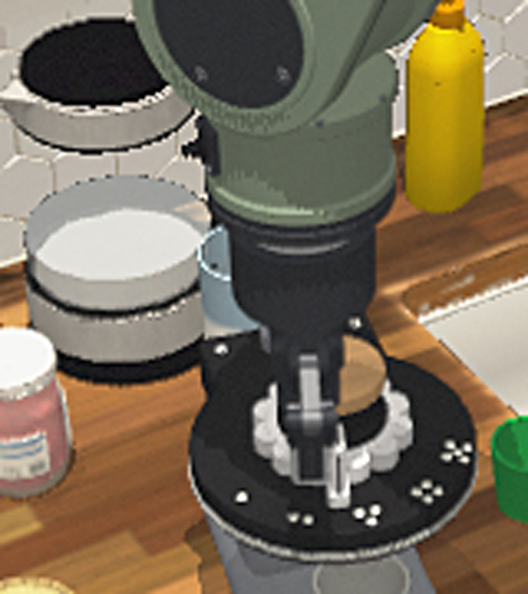

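```bash
python3 - <<'E'
from h import *
c=get_calibration("scene")
for a in (30,45,50,60,75,90):
  q,_=arc(.06,a,0); print(a,((proj(c,[[*q,.197],[*q,.165]])-[190,120])*3.3).round(0).tolist())
E
```

```text
30 [[302.0, 438.0], [304.0, 481.0]]
45 [[330.0, 439.0], [331.0, 482.0]]
50 [[339.0, 439.0], [340.0, 482.0]]
60 [[358.0, 436.0], [358.0, 479.0]]
75 [[383.0, 428.0], [383.0, 471.0]]
90 [[404.0, 417.0], [404.0, 459.0]]
```

The tab is at about 48°, touching the finger and not yet clicked. I'll push a little further.

Request:
{"name": "send_rows", "arguments": {
  "steps": [
    [[0.0028,0,0,0,-2.5,0],[0,0,0,0,0,0],[0,0,0,0,0,0]]
  ]
}}

```text
time: 4.78
ee_pos: [0.4292, 0.0739, 0.3488]
eef_rot: [-1.571, 0.0, -1.997]
force: [-0.4, 0.7, 0.4]
opening: 0.001
```

```bash
python3 - <<'E'
from h import *
p,y=arc(.064,50,.0155); goto([*p,.349],y)
pic("scene","s5.png",(190,350,120,300),3.3)
E
```

```text
t 4.78 p [0.4292 0.0739 0.3488] rpy [-9.000e+01  1.000e-02 -1.144e+02] F [-0.4  0.7  0.4] op 0.001 q [-0.12  0.61 -0.21  2.04  0.25  0.51 -0.93]
tool shift [ 0.0008 -0.0002  0.0002] rotvec [-0.   -0.23 -0.01]
```

View pics/s5.png

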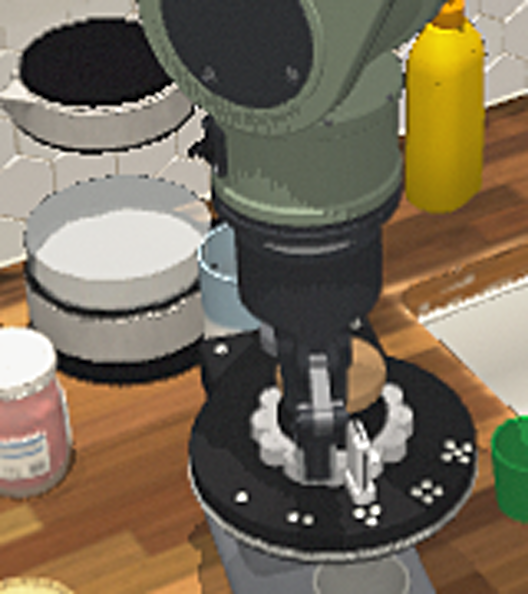

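The tab is at three dots, (360,470), as predicted for 60°. Now on to four.

Request:
{"name": "send_rows", "arguments": {
  "steps": [
    [[0.0036,0,-0.0005,0,-2.5,0],[0.0028,0,-0.0007,0,-2.5,0],[0.0028,0,-0.0007,0,-2.5,0],[0.0028,0,-0.0007,0,-2.5,0],[0.0028,0,-0.0005,0,-2.5,0],[0.0028,0,-0.0005,0,-2.5,0],[0.0028,0,-0.0005,0,-2.5,0],[0.0028,0,-0.0005,0,-2.5,0],[0.0028,0,-0.0005,0,-2.5,0],[0.0028,0,-0.0005,0,-2.5,0],[0.0028,0,-0.0005,0,-2.5,0],[0,0,0,0,0,0]]
  ]
}}

```text
time: 5.83
ee_pos: [0.4167, 0.0444, 0.3487]
eef_rot: [-1.571, -0.0, -1.514]
force: [-0.2, 0.3, -0.3]
opening: -0.006
```

Request:
{"name": "send_rows", "arguments": {
  "steps": [
    [[0,0,0,0,0,0],[0,0,0,0,0,0]]
  ]
}}

```text
time: 6.0
ee_pos: [0.4168, 0.0449, 0.3487]
eef_rot: [-1.571, 0.0, -1.516]
force: [0.8, 0.2, 0.0]
opening: -0.002
```

```bash
python3 - <<'E'
from h import *
p,y=arc(.064,77.5,.0155); goto([*p,.349],y)
pic("scene","s6.png",(190,350,120,300),3.3)
E
```

```text
t 6.0 p [0.4168 0.0449 0.3487] rpy [-9.000e+01  1.000e-02 -8.686e+01] F [0.8 0.2 0. ] op -0.002 q [ 0.03  0.61 -0.36  2.09  0.42  0.51 -0.58]
tool shift [ 0.0003 -0.0003 -0.0005] rotvec [-0.   -0.19 -0.01]
```

View pics/s6.png

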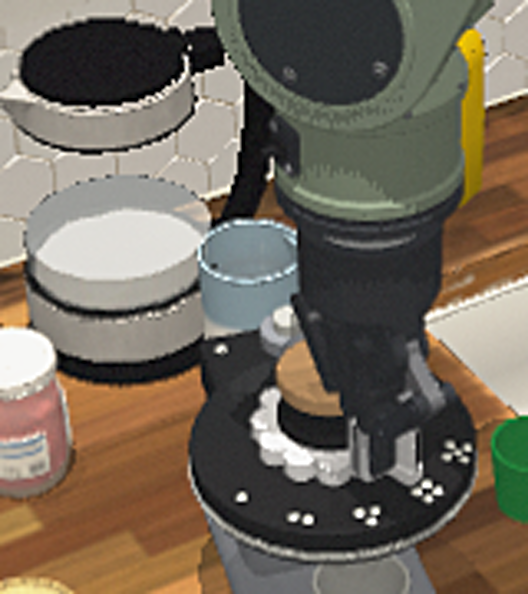

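The tab is at about (408,455), in line with the four-dot mark (427,490). The prediction was 404. I'll back off, lift and verify.

Request:
{"name": "send_rows", "arguments": {
  "steps": [
    [[-0.006,0,0,0,0,0],[-0.006,0,-0.003,0,0,0],[0,-0.035,0,0,0,0],[0,-0.035,0,0,0,0],[0,-0.035,0,0,0,0],[-0.02,0,-0.02,0,0,0],[-0.02,0,-0.02,0,0,0],[0,0,0,0,0,0],[0,0,0,0,0,0]]
  ]
}}

```text
time: 6.8
ee_pos: [0.37, 0.0952, 0.454]
eef_rot: [-1.57, 0.0, -1.512]
force: [1.8, -0.7, -0.0]
opening: 0.001
```

```bash
python3 - <<'E'
from h import *
R2=Ro.from_euler("z",YAW).as_matrix()[:2,:2]; print("btn",AX+R2@[.096,0])
# button triangulate/plane
pic("scene","s7.png",(190,350,160,340),3.3); pic("wrist","w7.png"); state()
E
```

```text
btn [0.57417907 0.00929922]
t 6.9 p [0.3709 0.0943 0.4537] rpy [-90.     0.   -86.74] F [-0.4  0.3 -0.1] op -0.003 q [-0.    0.38 -0.49  2.02  0.25  0.8  -0.58]
```

View pics/s7.png

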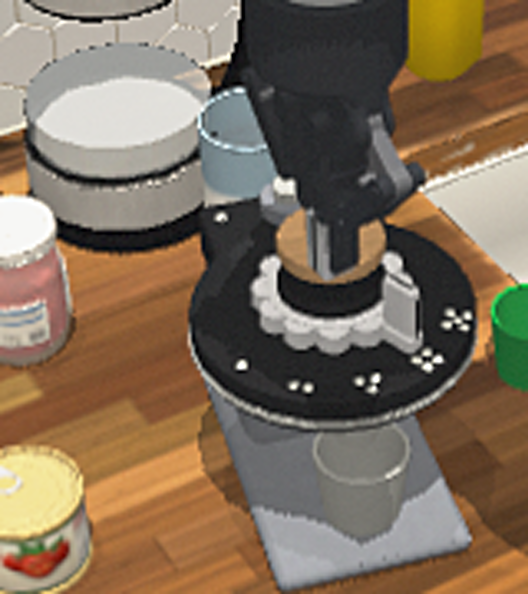

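View pics/w7.png

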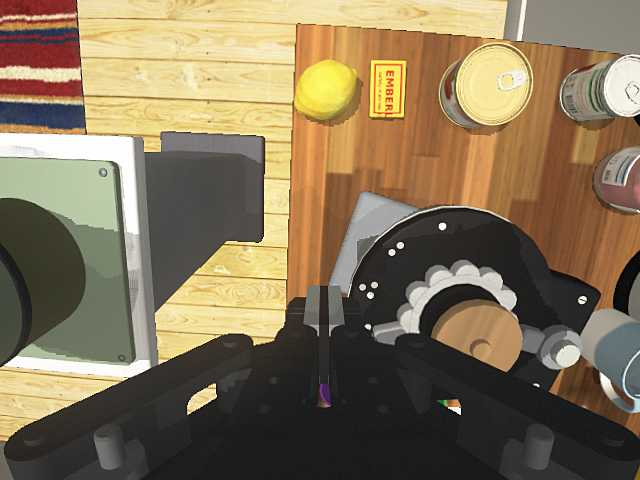

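```bash
python3 - <<'E'
from h import *
c=get_calibration("top"); s=get_calibration("scene")
print("kettle top-view front edge (300,155)",[ray(c,[(300,155)],z)[0].round(3).tolist() for z in(0.05,.1,.15)])
print("kettle jug lid front (300,122)",[ray(c,[(300,122)],z)[0].round(3).tolist() for z in(.15,.2,.25)])
print("scene jug lid front (228,160)",[ray(s,[(228,160)],z)[0].round(3).tolist() for z in(.15,.2,.25)])
print("mug rim front (330,170)",ray(c,[(330,172)],.09).round(3))
goto([.5742,.0093,.4],0)
E
python3 -c "
import cv2
a=cv2.imread('pics/top0.png')[85:220,240:370];cv2.imwrite('pics/k.png',cv2.resize(a,None,fx=4,fy=4))"
```

```text
kettle top-view front edge (300,155) [[0.75, 0.017, 0.05], [0.736, 0.016, 0.1], [0.722, 0.014, 0.15]]
kettle jug lid front (300,122) [[0.803, 0.013, 0.15], [0.786, 0.012, 0.2], [0.768, 0.01, 0.25]]
scene jug lid front (228,160) [[0.854, -0.014, 0.15], [0.778, 0.018, 0.2], [0.702, 0.051, 0.25]]
mug rim front (330,170) [[ 0.695 -0.058  0.09 ]]
t 6.9 p [0.3709 0.0943 0.4537] rpy [-90.     0.   -86.74] F [-0.4  0.3 -0.1] op -0.003 q [-0.    0.38 -0.49  2.02  0.25  0.8  -0.58]
tool shift [0.0964 0.0537 0.1981] rotvec [ -0.   -86.74  -0.  ]
```

View pics/k.png

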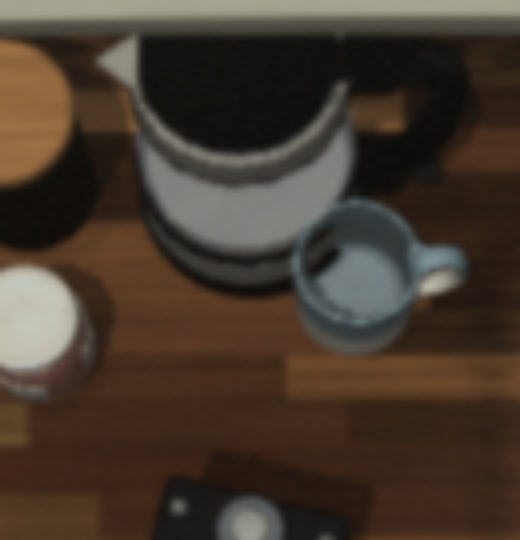

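Request:
{"name": "send_rows", "arguments": {
  "steps": [
    [[0.0161,0,0.033,0,0,0],[0.0161,0,0.033,0,0,0],[0.0161,0,0.033,0,0,0],[0.0161,0,0.033,0,0,0],[0.0161,0,0.033,0,0,0],[0.0161,0,0.033,0,0,0],[0,0.04,0,0,0,0],[0,0.03,0,0,0,0],[0,0.02,0,0,0,0],[0,0,0,0,0,0],[0,0,0,0,0,0]]
  ]
}}

```text
time: 7.82
ee_pos: [0.5742, 0.0086, 0.3635]
eef_rot: [-1.572, 0.0, -1.515]
force: [0.8, -0.0, 0.2]
opening: 0.0
```

```bash
python3 - <<'E'
from h import *
goto([.5742,.0093,.344],-86.74)
pic("scene","s8.png",(190,350,120,300),3.3); pic("wrist","w8.png")
E
```

```text
t 7.82 p [0.5742 0.0086 0.3635] rpy [-9.008e+01  1.000e-02 -8.678e+01] F [ 0.8 -0.   0.2] op 0.0 q [ 0.14  0.78 -0.42  1.54  0.37  0.91 -0.34]
tool shift [-0.0007  0.0195  0.0001] rotvec [ 0.08 -0.04 -0.01]
```

View pics/s8.png

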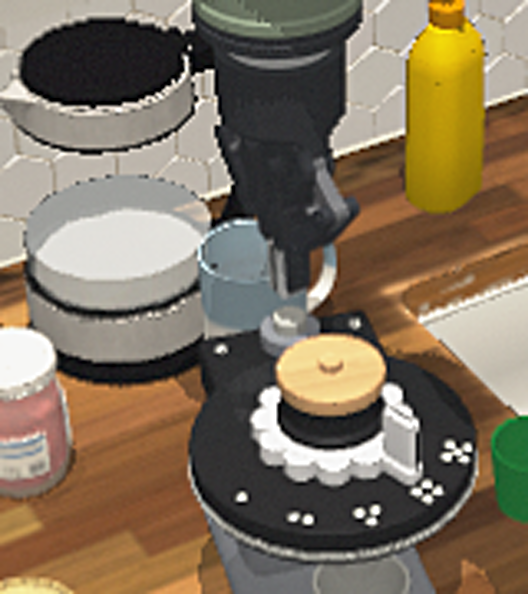

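View pics/w8.png

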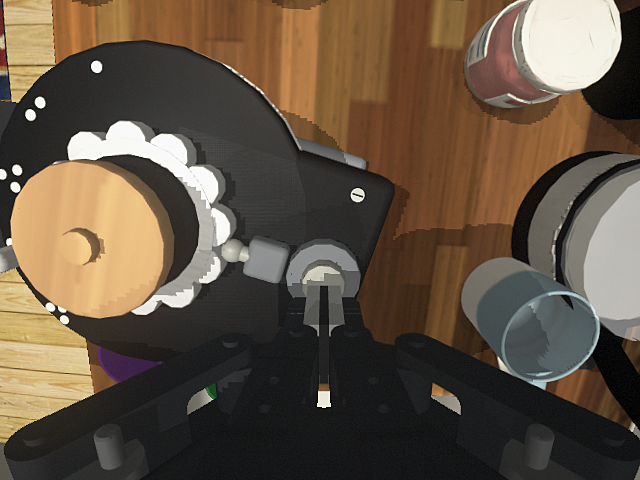

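The tab is in place and the fingertips are centred over the button. Now pressing.

Request:
{"name": "send_rows", "arguments": {
  "steps": [
    [[-0.0006,0.009,0,0,0,0],[0,0.0085,0,0,0,0],[0,0.002,0,0,0,0],[0,0.002,0,0,0,0],[0,0.002,0,0,0,0],[0,0,0,0,0,0],[0,0,0,0,0,0]]
  ]
}}

```text
time: 8.5
ee_pos: [0.5739, 0.0095, 0.3404]
eef_rot: [-1.571, -0.0, -1.514]
force: [-3.0, -0.4, 4.1]
opening: -0.001
```

Request:
{"name": "send_rows", "arguments": {
  "steps": [
    [[0,0.0015,0,0,0,0],[0,0.001,0,0,0,0],[0,0.001,0,0,0,0],[0,0,0,0,0,0],[0,0,0,0,0,0]]
  ]
}}

```text
time: 8.92
ee_pos: [0.5738, 0.0096, 0.3389]
eef_rot: [-1.569, -0.0, -1.514]
force: [-12.0, -2.7, 40.8]
opening: 0.0
```

The button bottomed: z force jumped to 41 N. Releasing straight up.

Request:
{"name": "send_rows", "arguments": {
  "steps": [
    [[0,-0.004,0,0,0,0],[0,-0.008,0,0,0,0],[0,-0.02,0,0,0,0],[0,-0.035,0,0,0,0],[0,-0.035,0,0,0,0],[-0.03,0,0,0,0,0],[-0.04,0,0,0,0,0],[-0.04,0,0,0,0,0],[0,0,0,0,0,0],[0,0,0,0,0,0]]
  ]
}}

```text
time: 9.75
ee_pos: [0.5673, 0.1215, 0.4389]
eef_rot: [-1.571, 0.001, -1.51]
force: [0.1, -0.9, 0.5]
opening: -0.001
```

```bash
python3 - <<'E'
from h import *
state()
pic("scene","s9.png",(190,350,160,340),3.3); pic("wrist","w9.png")
E
```

```text
t 9.75 p [0.5673 0.1215 0.4389] rpy [-8.999e+01  5.000e-02 -8.653e+01] F [ 0.1 -0.9  0.5] op -0.001 q [-0.05  0.7  -0.43  1.4   0.31  1.1  -0.48]
```

View pics/s9.png

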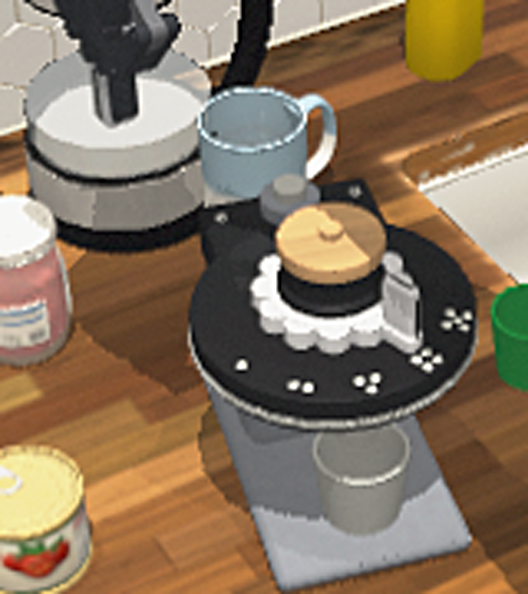

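View pics/w9.png

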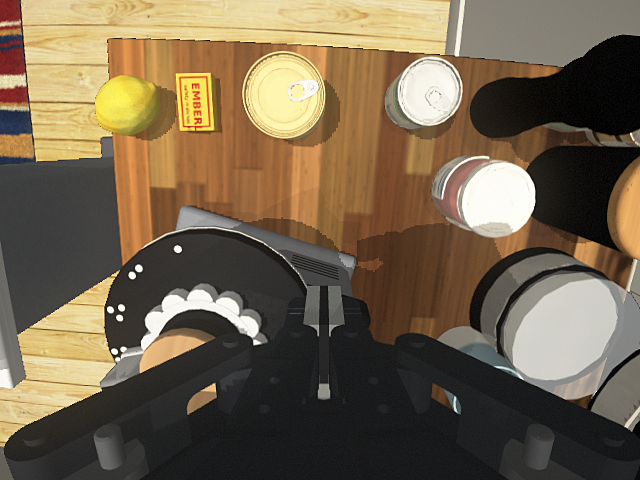

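The tab is at four dots (405,290), the button is out again (289,187), and the cup is unmoved (362,470). The arm is clear, so I'm handing in.

```bash
python3 -c "
from bench import robot
print(robot.close_job())"
```

```text
the job is handed in; nothing more can be done
None
```

The grinder is set to four dots and the start button has been pressed and let go. I handed the job in at about 9.8 s of the 58 s allowed; the interface gave no verdict.

- **Collar:** The tab started at one dot. I pushed it round with the side of the shut fingertips, clicking at two, three and four dots. Force readings between pushes were at most about 3.5 N. At about 47° the three-dot click had not happened yet, so I pushed 2.5° further and it clicked.
- **Start button:** I pressed it with the fingertips until it stopped. The tool had come down about 5 mm from the button's nominal out height, and the force jumped from 4 N to 41 N. That is more force than the button needed, but it was on the fingertips and well under the 120 N wrist limit. I then lifted straight off.
- **Last checks:** The final scene picture shows the tab in line with the four-dot mark, about 5 pixels from its predicted place in the enlarged crop. The button is out again, and the cup sits where it was in the earlier picture. The arm was clear with about zero force. I checked the loose items and the look-alike cups only by eye, where they were in view, and saw no movement.
- **Disagreement:** The scene-camera reading of the lid centre was about 5 mm off the fit. I put that down to picking the wrong pixel, because the top-view fit had residuals of about 1.5 mm or less.

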